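# Run a compression nut round a bent pipe and up to its valve

## Task

The bent pipe is already pushed into the valve, but its compression nut was left lying on the bench. Pick up the nut that fits this pipe (the smaller of the two), slip it mouth first over the pipe's open end, and run it round the bend, turning it with the pipe and feeling your way so that it never binds or is forced sideways; then push it gently on, driving the white grab ring ahead of it into the valve, until the nut's mouth meets the valve's thread, square and ready to be screwed up. Let go of it there, and leave the other nut, the tee and the spare valve where they are.

Things in the scene. Friction and masses are not known exactly. Their poses are not given: they have to be found in the camera images.
- nut: The nut to fit: grey plastic, 12 flats, 54 mm across, 30 mm long, about 60 g, lying on a flat. Origin: on its axis, half way, 27 mm above the bench; x along the bore to the open mouth, z up as it lies. Inside: snug 27.5 mm bore from x = -15 (back) to -5 mm, a bevel to a flat shoulder at -2.7, then a 40 mm wide skirt to the mouth at +15. Take it across two flats.
- nut_mouth (a point): Centre of the nut's open mouth, on its axis, 15 mm from the nut's origin; same axes as the nut.
- manifold: Fixed: ball valve on a steel bracket and a level bent pipe, 25 mm outside, axis 105 mm above the bench. Origin: on the bench below the point thread; z up. Seen in this frame the pipe goes from its open end along +x, round a 90 deg bend to the left, then along +y to the thread. Valve and bracket lie at y 0 to 165 mm; its handle, at y = 78, tops out 52 mm above the pipe's axis.
- bent_pipe: The bent pipe itself, part of the manifold. Origin: on its axis at the point thread; same axes as the manifold. It is held only by the seal in the valve's mouth, so it must not be levered: keep the push on it well below 15 N.
- pipe_end (a point): Centre of the pipe's open end, at (-155, -180) mm in the manifold's frame, rim bevelled to 21 mm diameter. Same axes as the manifold: +x points into the pipe.
- bend_start (a point): Point on the pipe's axis, 45 mm in from the open end, where the bend begins: (-110, -180) mm in the manifold's frame. The straight before it is true.
- bend_end (a point): Point on the pipe's axis where the bend ends, 70 mm before the thread: (0, -70) mm in the manifold's frame. The straight after it is true. The bend was drawn as an arc of 110 mm radius about (-110, -70), but was formed by hand: between its ends it strays smoothly up to 6 mm, level, from that arc (leaving and joining it in line); which way must be felt or seen.
- thread (a point): Centre of the front face of the valve's thread (46 mm diameter): the stop for the nut's mouth. Same axes as the manifold: +y points along the pipe into the valve. With the nut home its mouth's centre lies here.
- grab_ring (a joint): White split ring, 36 mm diameter, 20 mm long, on the last straight: how far (m) it still stands out from home; 0 is fully in, as the home nut leaves it; 0.006 to 0.012 at the start. Its back end is 18 mm plus this in front of the thread. It slides stiffly, with about 5 N of drag, pushed by the shoulder in the nut.
- wide_nut: Bystander: a like nut for 40 mm pipe, 68 mm across flats, 38 mm long, bore 43 mm, lying on a flat. Origin: on its axis half way along, 34 mm above the bench.
- tee: Bystander: a grey pipe tee, 104 mm long with a 52 mm branch, 40 mm thick, lying on the bench. Origin: on the bench under the crossing of its axes.
- spare_valve: Bystander: a loose grey ball valve, 110 mm long, 76 mm high, with an orange handle on top. Origin: on the bench under its middle.

How it is judged (in metres and radians):
On the way, in this order (a step that is already met when the one before it is completed fails the run):
1. the nut is on the open end of the pipe, mouth leading (x of nut in the frame of pipe_end between 0.018 and 0.042 m and y of nut in the frame of pipe_end between -0.006 and 0.008 m and z of nut in the frame of pipe_end between -0.005 and 0.005 m and x of nut_mouth in the frame of pipe_end above 0.03 m), for 0.05 s.
2. the nut has come round the bend onto the last straight (distance between nut and thread below 0.065 m and angle between the x axis of nut and the y axis of manifold, either way round below 0.25 rad), for 0.05 s.
At the end, for the whole second after the job is handed in: The nut is on the last straight of the pipe with its mouth within 2.5 mm of the thread's face (and within 4 mm sideways, 6 mm in all), square to it within 0.12 rad, the grab ring within 3 mm of its home, the nut let go and at rest (horizontal distance between nut_mouth and thread below 0.004 m and y of nut_mouth in the frame of thread above -0.0025 m and distance between nut_mouth and thread below 0.006 m and angle between the x axis of nut and the y axis of manifold, either way round below 0.12 rad and value of joint grab_ring below 0.003 m and linear speed of nut below 0.01 m/s); the robot touches nothing.
It fails at once if the nut is forced on the pipe: more than 15 N between the nut and the bent pipe (contact force between nut and bent_pipe above 15 N).
It fails at once if the nut is rammed: more than 30 N in all between the nut and the pipe, grab ring and valve together (contact force between nut and manifold above 30 N).
It fails at once if the wide nut is moved by more than 20 mm (distance of wide_nut from where it was at the start of the episode above 0.02 m).
It fails at once if the tee is moved by more than 20 mm (distance of tee from where it was at the start of the episode above 0.02 m).
It fails at once if the spare valve is moved by more than 20 mm (distance of spare_valve from where it was at the start of the episode above 0.02 m).
It also fails if it takes over 72 s, if anything falls off the work surface, if the arm or the gripper's body presses on something with over 40 N, if the wrist force passes 120 N, or if a joint passes its speed limit or range.

## Robot

A 7-joint arm with a two-finger parallel gripper is mounted at the origin on the work surface. World frame = base frame: x ahead of the robot, y to its left, z up, the work surface at z = 0. Lengths are in mm, angles in rad, forces in N, time in s.
With the tool pointing down it reaches from about 400 to 875 mm from the base axis. Payload 4.4 kg.
Tool frame: the origin (TCP) lies midway between the tips of the shut fingers; the grasp point (between the pads) lies ctrl.grip_depth behind it (ctrl.grip_depth is the distance from the TCP to the grasp point, in mm); z points along the fingers, y is the line along which they close (so a half turn about z gives the same grasp; the last joint's range is limited). The gripper opens to 85 mm and grips with 20 to 120 N. Pads are 22 mm wide; open, the fingers measure 114 mm over their backs; the gripper's body (76 mm by 85 mm) begins 54 mm behind the grasp point. The pads swing forward as they close: fully open they stand 13 mm farther back than shut.
Start: joints at [1.135, 0.628, 0.038, 1.517, -0.027, 0.996, -0.02], TCP at [234.957, -606.064, 231.313] pointing down, gripper open.
Joint ranges: [-3.06, 3.06], [-0.37, 2.12], [-1.25, 1.32], [0.18, 2.47], [-1.1, 4.24], [0.23, 1.98], [-2.94, 2.94]. Speed limits (rad/s): [2.57, 2.57, 3.14, 3.14, 3.14, 3.14, 3.14].

## Interface

Orientations are given as [roll, pitch, yaw] about the fixed x, y, z axes, in that order (R = Rz(yaw) Ry(pitch) Rx(roll)).
In Python, from cell import ctrl gives the robot as it stands.
- The arm moves only by the tool carry_out, never from a script. Its argument "deltas" is one flat list of numbers, 7 for each row, row after row: the turn, a rotation vector about the tool's x, y, z in degrees, then the shift along the tool's x, y, z in m, then the closure, from -1 (fully open) to 1 (shut). In form: [wx, wy, wz, dx, dy, dz, claw, wx, wy, wz, dx, dy, dz, claw, ...]. A call has 1 to 12 rows; each row shifts and turns the commanded pose from where the row before left it, along the tool's axes as they then stand; what a row does not reach is not made up. A row lasts 1/8 s, in which the tool goes at most 62.5 mm and 10.7 degrees, less where a joint would pass 70% of its speed; a pose out of reach is approached as far as the arm can. A call with a gripper value outside its range is refused whole. The fingers move at their own pace and stop on an object; the grip force is fixed at half the most. Time passes only in rows, so rows that do not move let the fingers close. It gives the time, the measured TCP pose, the force, the opening and the grip force at its end, in the units of the state.
- ctrl.read_state(): the state, without advancing time (a new reading comes with each control period).
- ctrl.get_image(name): name is "scene" or "top"; returns the picture (480x640x3 uint8, red, green, blue); there is no depth.
- ctrl.calibration(name): a dict with "mtx" (3x3 intrinsics, pixels), "distortion" ([k1, k2, p1, p2, k3] as OpenCV has them; the pictures are not rectified), "R" (3x3) and "t" (3): a world point X has camera coordinates R X + t. Camera axes: x right, y down, z forward; pixel columns grow to the right and rows downward; lengths in mm; the calibration is good to about 2 mm. A picture is of the moment at which its call begins. calibration takes no time and is no camera call.
- ctrl.finish_job(): hands the job in; it is judged then, once.
The state is a dict: "clock": time; "qpos": joint angles; "qd": joint speeds; "tau": joint torques, N m; "eef_pos": TCP position; "tool_rot": TCP orientation; "force": force on the tool from outside, world axes, zero at the start; "torque": the same for the moment, N m; "width": finger opening in mm; "gripper_force": force on a finger pad.
Only numpy, scipy, OpenCV 4.12 (cv2) and the standard library are available. Lean on these libraries where they do the work, as an engineer would, in place of code of your own. Each camera call takes 0.05 s, during which the arm holds its last target. There are 200 camera calls.

## Working session

There is one attempt and no reset: what is moved stays moved. The work goes in short steps, Python scripts to look and compute and a tool call to move; the robot and the scene stay as the last step left them, time stands still between calls to the robot, and variables do not carry over. Pictures are saved under pics/ and viewed, at most 10 in all, crops included, and the job is handed in when it is done.

Besides the shell and the picture viewer there is one more tool, called after "Call:" as name(argument=value, ...), one argument or row to a line, values as JSON. carry_out: Moves the arm, as the interface text tells. Its arguments: {"type":"object","properties":{"deltas":{"type":"array"}},"required":["deltas"]}

```bash
ls; mkdir -p pics; python3 - <<'E'
from cell import ctrl
import cv2
print(ctrl.read_state(), ctrl.grip_depth)
for n in("scene","top"):
    cv2.imwrite(f"pics/{n}0.png",ctrl.get_image(n)[:,:,::-1])
    c=ctrl.calibration(n);print(n,c)
E
```

```text
pics
{'clock': 0.0, 'qpos': array([ 1.13519427,  0.6293593 ,  0.03844006,  1.51838231, -0.02700089,
        0.9963018 , -0.02001663]), 'qd': array([ 0.00106782, -0.00039848, -0.00096075,  0.00018856, -0.00201351,
       -0.00133734,  0.0012765 ]), 'tau': array([ 1.91343092e-04, -5.63393247e+01,  1.22641157e+00, -1.93440056e+01,
        1.10914363e-02,  1.03286622e-02,  2.04470484e-05]), 'eef_pos': array([ 234.72798086, -605.45552705,  230.3759516 ]), 'tool_rot': array([-3.13966003e+00,  2.47575844e-05,  3.69786177e-01]), 'force': array([1.2800292 , 0.55659182, 0.42526023]), 'torque': array([ 0.01309632,  0.06309383, -0.00068192]), 'gripper_force': 0.0, 'width': 85.7202648357518} 18.700000000000003
scene {'mtx': array([[528.54007916,   0.        , 319.64428953],
       [  0.        , 528.54007916, 239.81908991],
       [  0.        ,   0.        ,   1.        ]]), 'distortion': array([-0.04307807,  0.        ,  0.        ,  0.        ,  0.        ]), 'R': array([[ 0.85770199,  0.51412966, -0.00424132],
       [ 0.4131156 , -0.69404821, -0.58960376],
       [-0.30607646,  0.50395216, -0.80768151]]), 't': array([-541.68395193, -160.6948379 , 1358.64239082])}
top {'mtx': array([[526.20919713,   0.        , 325.6927464 ],
       [  0.        , 526.20919713, 237.42384786],
       [  0.        ,   0.        ,   1.        ]]), 'distortion': array([-0.02068173,  0.        ,  0.        ,  0.        ,  0.        ]), 'R': array([[ 0.01118428, -0.99970807,  0.02141702],
       [-0.99679942, -0.01284214, -0.078905  ],
       [ 0.07915701, -0.02046598, -0.99665205]]), 't': array([  15.30468353,  599.43277043, 1323.113182  ])}
```

View pics/scene0.png

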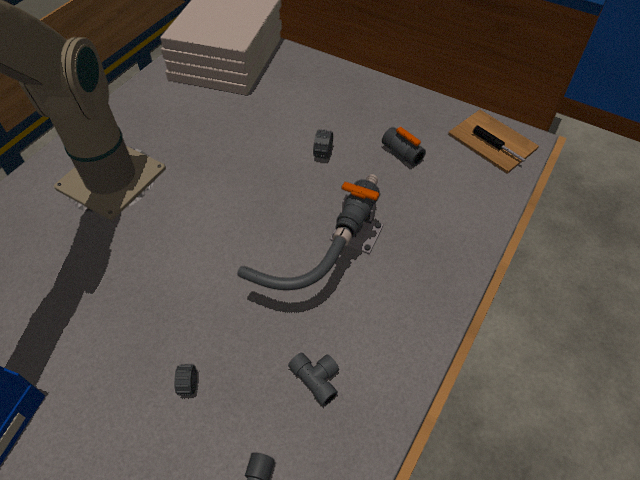

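View pics/top0.png

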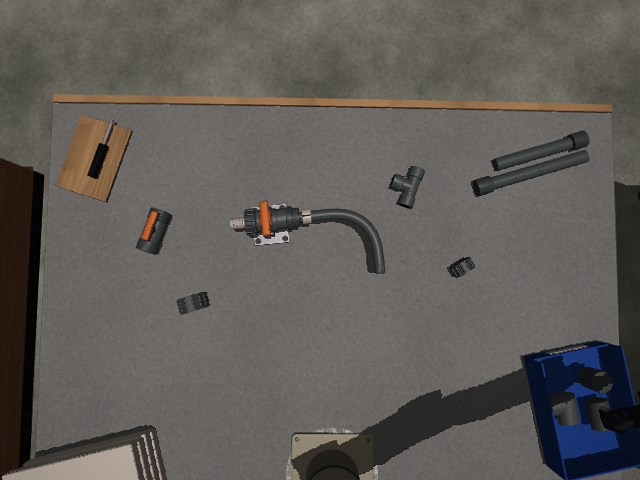

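The scene picture shows candidate nuts at (186,379) and (323,144), the pipe's open end at (242,272) and the thread and ring near (345,235). In the top view the nuts are at (461,267) and (193,302), the pipe end at (376,270) and the ring at (306,216).

```bash
cat > h.py <<'E'
import numpy as np, cv2
from scipy.optimize import least_squares
from cell import ctrl
C={n:ctrl.calibration(n) for n in("scene","top")}
def proj(n,P):
    c=C[n];return cv2.projectPoints(np.array(P,float).reshape(-1,1,3),cv2.Rodrigues(c["R"])[0],c["t"],c["mtx"],c["distortion"])[0][:,0]
def ray(n,p):
    c=C[n];u=cv2.undistortPoints(np.array(p,float).reshape(-1,1,2),c["mtx"],c["distortion"])[:,0]
    d=np.c_[u,np.ones(len(u))]@c["R"];return -c["R"].T@c["t"],d
def onz(n,p,z):
    o,d=ray(n,p);return o+d*((z-o[2])/d[:,2])[:,None]
def tri(ps,pt):
    r=least_squares(lambda X:np.r_[proj("scene",X)[0]-ps,proj("top",X)[0]-pt],onz("top",pt,50)[0]);return r.x,r.fun
E
python3 - <<'E'
from h import *
s=cv2.imread("pics/scene0.png");t=cv2.imread("pics/top0.png")
def crop(im,x,y,w,h,k): return cv2.convertScaleAbs(cv2.resize(im[y:y+h,x:x+w],None,fx=k,fy=k,interpolation=cv2.INTER_CUBIC),alpha=1.8)
# row1: nuts ; 200x200 each
a=np.hstack([crop(s,166,359,40,40,5),crop(s,303,124,40,40,5),crop(t,441,247,40,40,5),crop(t,173,282,40,40,5)])
b=np.hstack([crop(s,230,165,160,160,2.5),crop(t,225,165,160,160,2.5)])
cv2.imwrite("pics/z1.png",np.vstack([a,b]))
for p,q in(((186,379),(461,267)),((323,144),(193,302)),((244,272),(376,270)),((347,235),(306,216))):print(tri(p,q))
E
```

```text
(array([ 526.98218016, -325.64569602,   24.99602175]), array([ 0.22204711, -0.01897455,  0.20702919,  0.21525965]))
(array([431.55765345, 352.09896461,  38.28242937]), array([ 0.2290811 , -0.02975422,  0.12705241,  0.18159743]))
(array([514.40416425, -99.99637737,  94.81905221]), array([ 0.79007048, -0.07974166,  0.61015161,  0.72339374]))
(array([648.41340543,  75.6474676 , 108.8697201 ]), array([-2.18127016,  0.28887848, -1.42128145, -2.07477269]))
```

View pics/z1.png

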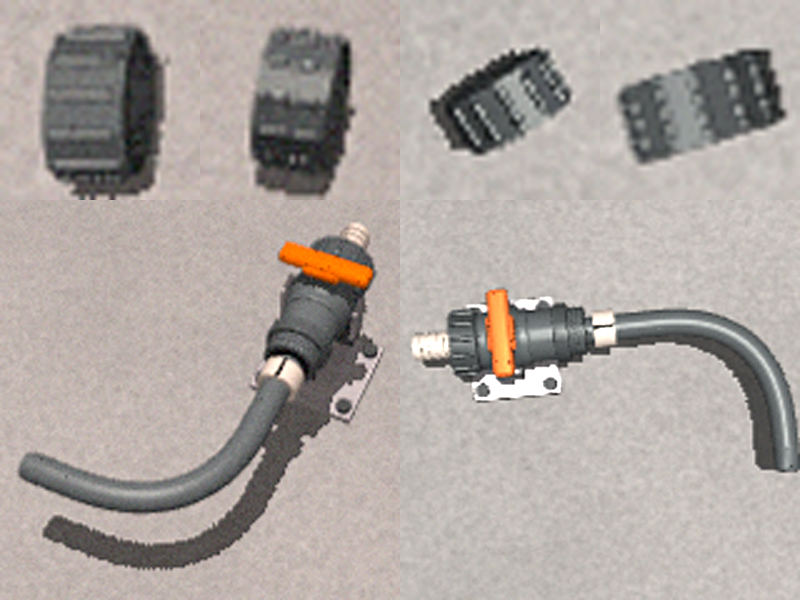

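The near nut (top 461,267) is the smaller one, and its open mouth appears to face up-left in the top view. Next I separate pipe from bench by colour for a sub-pixel fit.

```bash
python3 - <<'E'
from h import *
s=cv2.imread("pics/scene0.png").astype(int);t=cv2.imread("pics/top0.png").astype(int)
print("top pipe row 240",t[240,355:385].tolist()); print("scene col 300",s[262:312:2,300].tolist())
print("nut top row267",t[267,440:482].tolist())
f=lambda im:np.clip(128+(im[:,:,0]-im[:,:,2])*5,0,255).astype(np.uint8)
c=lambda im,x,y,w,h,k:cv2.resize(im[y:y+h,x:x+w],None,fx=k,fy=k,interpolation=cv2.INTER_NEAREST)
b=np.hstack([c(f(s),230,170,160,160,2.5),c(f(t),225,160,160,160,2.5)])
a=np.hstack([c(f(s),166,359,40,20,10)[:200],c(f(t),441,252,40,40,5),c(t[:,:,1].astype(np.uint8)*2,441,252,40,40,5)])
cv2.imwrite("pics/z2.png",np.vstack([b,a]))
E
```

```text
top pipe row 240 [[98, 101, 103], [100, 102, 106], [102, 104, 108], [104, 107, 110], [101, 103, 105], [107, 110, 114], [109, 111, 116], [53, 54, 55], [38, 40, 41], [40, 40, 42], [40, 42, 42], [41, 42, 42], [41, 41, 42], [41, 43, 43], [32, 31, 31], [39, 40, 38], [52, 51, 48], [59, 58, 56], [62, 61, 58], [85, 88, 83], [113, 113, 110], [100, 101, 97], [73, 73, 70], [63, 64, 60], [58, 58, 56], [66, 66, 66], [99, 100, 104], [105, 108, 112], [106, 109, 111], [101, 104, 106]]
scene col 300 [[100, 103, 108], [94, 96, 103], [94, 98, 103], [100, 103, 112], [103, 106, 113], [100, 102, 111], [100, 102, 108], [64, 66, 62], [68, 65, 69], [85, 85, 89], [79, 78, 78], [57, 60, 58], [41, 44, 45], [49, 53, 51], [100, 103, 109], [99, 102, 107], [99, 101, 108], [99, 100, 110], [101, 103, 111], [100, 101, 113], [43, 41, 45], [48, 43, 50], [44, 45, 46], [45, 47, 49], [41, 44, 45]]
nut top row267 [[99, 103, 106], [101, 104, 107], [102, 105, 108], [99, 101, 105], [103, 105, 108], [106, 109, 110], [102, 106, 108], [35, 36, 38], [37, 38, 38], [39, 40, 40], [23, 24, 22], [24, 24, 23], [25, 25, 23], [36, 37, 35], [38, 38, 36], [39, 39, 36], [45, 45, 43], [51, 49, 48], [49, 50, 48], [52, 52, 50], [50, 50, 48], [23, 25, 23], [78, 80, 77], [63, 64, 61], [92, 94, 91], [93, 95, 93], [92, 93, 92], [93, 95, 92], [28, 29, 27], [76, 77, 75], [52, 50, 48], [52, 49, 47], [48, 47, 43], [44, 42, 41], [57, 57, 58], [102, 103, 107], [100, 100, 103], [101, 104, 107], [103, 105, 108], [100, 102, 104], [103, 105, 107], [103, 105, 109]]
```

View pics/z2.png

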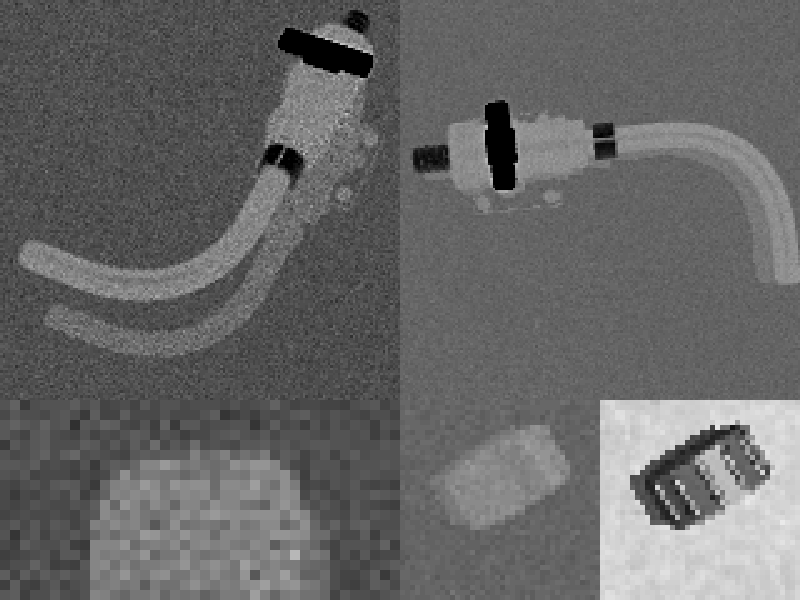

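```bash
cat > fit.py <<'E'
from h import *
from scipy.ndimage import map_coordinates, gaussian_filter1d
def path(p,s):
    # s: arc param 0..45 straight, bend 172.8, then 70
    L=110*np.pi/2; out=[]
    tx,ty,yaw,z,A,B=p
    P=np.zeros((len(s),3));T=np.zeros((len(s),2))
    for i,v in enumerate(s):
        if v<45: q=(-155+v,-180)
        elif v<45+L:
            u=(v-45)/L;th=u*np.pi/2
            r=110+(A+B*np.cos(np.pi*u))*np.sin(np.pi*u)**2
            q=(-110+r*np.sin(th),-70-r*np.cos(th))
        else: q=(0,-70+v-45-L)
        P[i]=q[0],q[1],z
    c,sn=np.cos(yaw),np.sin(yaw)
    return np.c_[P[:,0]*c-P[:,1]*sn+tx,P[:,0]*sn+P[:,1]*c+ty,P[:,2]]
S=np.arange(6,240,3.)
def edges(p,g,n,sgn):
    P=path(p,S);q=proj(n,P);t=np.gradient(q,axis=0);t/=np.linalg.norm(t,axis=1)[:,None]
    nr=np.c_[t[:,1],-t[:,0]]*sgn
    dep=(P@C[n]["R"].T+C[n]["t"])[:,2];rad=12.5*C[n]["mtx"][0,0]/dep
    k=np.arange(-4,4.01,.25)
    X=q[:,None]+nr[:,None]*(rad[:,None]+k)[...,None]
    v=map_coordinates(g,[X[...,1],X[...,0]],order=1)
    bg=np.median(v[:,-8:]);d=np.full(len(S),np.nan)
    for i in range(len(S)):
        if abs(v[i,-1]-bg)>12: continue
        w=v[i]<bg-22           # dark = pipe; last dark from outside in
        if w.any():
            j=np.where(w)[0][-1]
            if j+1<len(k): d[i]=k[j]+.25*np.clip((bg-22-v[i,j])/(v[i,j+1]-v[i,j]+1e-9),0,1)
    return d
def fit(gs,p0,z=None):
    f=lambda p:np.r_[tuple(edges(np.r_[p[:3],z or p[3],p[4:]],gs[n],n,sg) for n,sg in V)]
    p=np.array(p0,float)
    for it in range(12):
        r=f(p);ok=np.isfinite(r)&(abs(r)<3.5);h=[.5,.5,.005,.5,.5,.5]
        # model jacobian: shift of centreline along normal
        J=[]
        for i in range(6):
            row=[]
            for n,sg in V:
                q=proj(n,path(p,S));t=np.gradient(q,axis=0);t/=np.linalg.norm(t,axis=1)[:,None];nr=np.c_[t[:,1],-t[:,0]]*sg
                d=np.zeros(6);d[i]=h[i];row.append(((proj(n,path(p+d,S))-q)*nr).sum(1)/h[i])
            J.append(np.concatenate(row))
        J=np.array(J).T[ok];rr=r[ok];w=1/(1+(rr/.7)**2);
        reg=np.diag([0,0,0,1e9 if z else 0,.01,.01])
        p=p+np.linalg.solve(J.T@(J*w[:,None])+reg,J.T@(w*rr))
    n=len(S);return p,[(round(float(np.nanmean(r[i*n:(i+1)*n])),2),round(float(np.nanstd(r[i*n:(i+1)*n])),2),int(np.isfinite(r[i*n:(i+1)*n]).sum())) for i in range(len(V))]
V=[("top",1),("scene",1),("scene",-1)]
E
python3 - <<'E'
from fit import *
import fit as F
gs={}
for n in("scene","top"):
    gs[n]=np.mean([ctrl.get_image(n) for _ in range(4)],axis=0); np.save(n+"4.npy",gs[n]); gs[n]=gs[n].mean(2)
    print(n,-C[n]["R"].T@C[n]["t"])
for z in(None,105.):
  F.V=[("top",1),("scene",1),("scene",-1)]
  print(np.round(fit(gs,[660,82,.15,105,0,0],z)[0],3),fit(gs,[660,82,.15,105,0,0],z)[1])
F.V=[("top",1)];print(fit(gs,[660,82,.15,105,0,0],105.))
F.V=[("scene",1),("scene",-1)];print(fit(gs,[660,82,.15,105,0,0],105.))
g=np.load("scene4.npy")[:,:,::-1];t=np.load("top4.npy")[:,:,::-1]
c=lambda im,x,y,k:np.uint8(np.clip(255*(cv2.resize(im[y:y+30,x:x+30],None,fx=k,fy=k,interpolation=cv2.INTER_CUBIC)/120).clip(0,1)**.7,0,255))
cv2.imwrite("pics/z3.png",np.vstack([np.hstack([c(g,171,364,10),c(t,446,252,10)]),np.hstack([c(g,308,129,10),c(t,178,287,10)])])[:600])
E
```

```text
scene [ 946.83740215 -517.72494362 1000.30660173]
top [ 492.60938566   50.0770213  1365.6539302 ]
[6.95662e+02 2.36130e+01 1.33000e-01 2.04870e+02 1.47800e+00 1.02700e+00] [(-0.77, 1.79, 10), (-0.02, 0.2, 73), (nan, nan, 0)]
[ 6.63647e+02  6.86540e+01  1.03000e-01  1.05000e+02 -5.60400e+00
 -6.22800e+00] [(1.99, 0.27, 28), (-0.35, 0.43, 51), (nan, nan, 0)]fit.py:50: RuntimeWarning: Mean of empty slice
  n=len(S);return p,[(round(float(np.nanmean(r[i*n:(i+1)*n])),2),round(float(np.nanstd(r[i*n:(i+1)*n])),2),int(np.isfinite(r[i*n:(i+1)*n]).sum())) for i in range(len(V))]
  var = nanvar(a, axis=axis, dtype=dtype, out=out, ddof=ddof,
Traceback (most recent call last):
  File "fit.py", line 49, in fit
    p=p+np.linalg.solve(J.T@(J*w[:,None])+reg,J.T@(w*rr))
        ~~~~~~~~~~~~~~~^^^^^^^^^^^^^^^^^^^^^^^^^^^^^^^^^^
numpy.linalg.LinAlgError: Singular matrix
```

```bash
sed -i 's/("top",1)/("top",-1)/' fit.py
cat > run1.py <<'E'
from fit import *
import fit as F
gs={n:np.load(n+"4.npy").mean(2) for n in C}
for V,z in(([("top",-1),("scene",1),("scene",-1)],None),([("top",-1),("scene",1),("scene",-1)],105.),([("top",-1)],105.),([("scene",1),("scene",-1)],105.)):
  F.V=V
  try:p,q=fit(gs,[640,101,.15,105,0,0],z);print(np.round(p,3),q)
  except Exception as e:print(e)
g=np.load("scene4.npy")[:,:,::-1];t=np.load("top4.npy")[:,:,::-1]
c=lambda im,x,y,k:np.uint8(np.clip(255*(cv2.resize(im[y:y+30,x:x+30],None,fx=k,fy=k,interpolation=cv2.INTER_CUBIC)/120).clip(0,1)**.7,0,255))
cv2.imwrite("pics/z3.png",np.vstack([np.hstack([c(g,171,364,10),c(t,446,252,10)]),np.hstack([c(g,308,129,10),c(t,178,287,10)])])[:600])
E
python3 -W ignore run1.py
```

```text
[ 6.41987e+02  8.87200e+01  1.14000e-01  1.06969e+02  5.43100e+00
 -5.70000e-02] [(0.02, 0.21, 78), (0.13, 0.14, 78), (0.16, 0.14, 58)]
[6.41644e+02 8.94100e+01 1.15000e-01 1.05000e+02 5.24100e+00 9.00000e-03] [(0.38, 0.19, 78), (0.31, 0.14, 78), (0.0, 0.14, 57)]
[ 6.43867e+02  8.75440e+01  1.01000e-01  1.05000e+02  5.29300e+00
 -2.66000e-01] [(-0.0, 0.13, 78)]
[ 6.40682e+02  8.97060e+01  1.17000e-01  1.05000e+02  5.52000e+00
 -2.92000e-01] [(0.11, 0.14, 78), (0.15, 0.13, 59)]
```

View pics/z3.png

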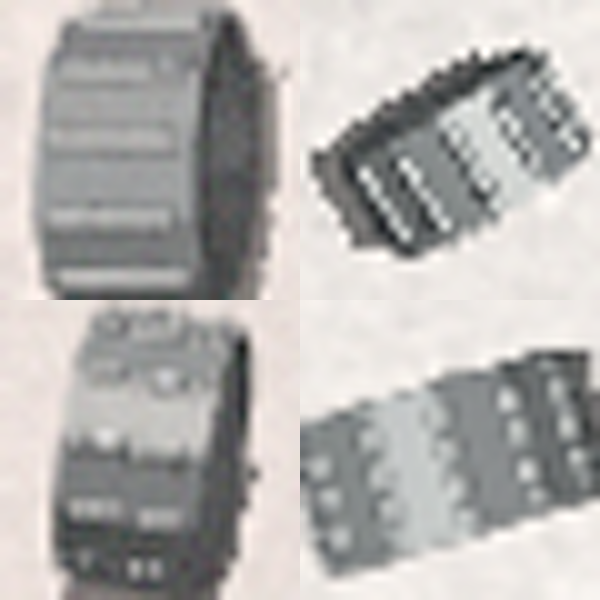

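The pipe fit is good: manifold near (642,88.5), yaw 0.112, bend about 5.3 mm outside the drawn arc. Now I fit the small nut's pose by silhouette and check which end is the mouth.

```bash
cat > nut.py <<'E'
from h import *
from scipy.optimize import minimize
a=np.deg2rad(np.arange(12)*30+15);R12=27/np.cos(np.pi/12)
def verts(x,y,z,yaw):
    c,s=np.cos(yaw),np.sin(yaw);V=[]
    for l in(-15,15):
        for k in a: u=R12*np.cos(k);V.append((x+l*c-u*s,y+l*s+u*c,z+R12*np.sin(k)))
    return np.array(V)
def hullmask(n,P,x0,y0,w,h,K=8):
    q=(proj(n,P)-[x0-.5,y0-.5])*K
    m=np.zeros((h*K,w*K),np.uint8);cv2.fillConvexPoly(m,cv2.convexHull(q.astype(np.float32)).round().astype(np.int32),1)
    return m.reshape(h,K,w,K).mean((1,3))
B={"scene":(166,354,45,50),"top":(438,244,48,48)}
def soft(n):
    x,y,w,h=B[n];im=np.load(n+"4.npy")[y:y+h,x:x+w]
    g=im.mean(2);d=cv2.GaussianBlur(im[:,:,2]-im[:,:,0],(0,0),.6)
    bg=np.median(np.r_[g[0],g[-1]]);b0=np.median(np.r_[d[0],d[-1]])
    m=np.clip((bg-g)/35,0,1); m2=np.clip((d-b0-1.5)/2.5,0,1)
    return m*np.maximum(m2,(g>78)),m
if __name__=="__main__":
    M={n:soft(n)[0] for n in B}
    f=lambda p,ns=B:sum(((hullmask(n,verts(*p[:3],p[3]),*B[n])-M[n])**2).sum() for n in ns)
    best=min((minimize(f,[527,-325,27,y0],method="Nelder-Mead",options=dict(initial_simplex=np.array([[527,-325,27,y0]]*5)+np.vstack([np.zeros(4),np.diag([5,5,4,.15])]),maxiter=400)) for y0 in(.3,.5,.7)),key=lambda r:r.fun)
    print(best.x,best.fun,f(best.x,["top"]),f(best.x,["scene"]),{n:M[n].sum() for n in B})
    x,y,z,yaw=best.x;im=np.load("scene4.npy").mean(2)
    for sg in(1,-1):
        for r in(0,5,10,12,16,18.5,21,23,25,27):
            k=np.linspace(0,2*np.pi,36,endpoint=False);u=r*np.cos(k);c,s=np.cos(yaw),np.sin(yaw)
            P=np.c_[x+15*sg*c-u*s,y+15*sg*s+u*c,z+r*np.sin(k)]
            q=proj("scene",P).astype(np.float32);v=cv2.remap(im.astype(np.float32),q[:,0],q[:,1],1).ravel()
            print(sg,r,np.round(v.reshape(12,3).mean(1)))
E
python3 nut.py
```

```text
[ 529.31240592 -327.34376395   27.41799104    0.53653139] 170.02789788243874 72.10129348848648 97.92660439395226 {'scene': np.float64(792.1547477005821), 'top': np.float64(352.4909063340923)}
1 0 [32. 32. 32. 32. 32. 32. 32. 32. 32. 32. 32. 32.]
1 5 [32. 32. 32. 32. 27. 24. 25. 25. 24. 27. 31. 33.]
1 10 [28. 31. 31. 32. 25. 26. 26. 26. 25. 25. 30. 29.]
1 12 [25. 28. 30. 31. 25. 26. 24. 25. 26. 25. 29. 27.]
1 16 [26. 25. 28. 31. 26. 23. 24. 24. 26. 26. 28. 25.]
1 18.5 [24. 24. 27. 30. 24. 23. 21. 25. 28. 29. 33. 27.]
1 21 [35. 23. 26. 29. 23. 21. 21. 27. 32. 34. 38. 32.]
1 23 [52. 23. 24. 27. 22. 21. 23. 30. 37. 39. 42. 43.]
1 25 [70. 24. 23. 24. 22. 22. 25. 37. 42. 43. 46. 57.]
1 27 [91. 32. 21. 25. 27. 24. 37. 42. 44. 47. 51. 78.]
-1 0 [60. 60. 60. 60. 60. 60. 60. 60. 60. 60. 60. 60.]
-1 5 [70. 69. 65. 57. 62. 60. 60. 60. 60. 61. 57. 67.]
-1 10 [64. 64. 62. 60. 62. 61. 75. 69. 58. 62. 62. 62.]
-1 12 [63. 64. 62. 61. 62. 66. 59. 59. 59. 62. 62. 62.]
-1 16 [62. 61. 63. 62. 60. 56. 42. 42. 55. 62. 63. 63.]
-1 18.5 [64. 66. 61. 61. 63. 46. 41. 42. 54. 60. 64. 63.]
-1 21 [50. 56. 63. 62. 63. 41. 66. 56. 49. 59. 64. 65.]
-1 23 [49. 50. 63. 63. 59. 45. 57. 63. 48. 60. 63. 61.]
-1 25 [54. 51. 59. 64. 57. 46. 35. 47. 45. 62. 64. 58.]
-1 27 [67. 58. 56. 65. 60. 53. 59. 44. 52. 64. 65. 56.]
```

Call:
carry_out(
  deltas=[0,0,0,0.047,-0.019,0.01,-1,0,0,0,0.047,-0.019,0.01,-1,0,0,0,0.047,-0.019,0.01,-1,0,0,0,0.047,-0.019,0.01,-1,0,0,0,0.047,-0.019,0.01,-1,0,0,0,0.047,-0.019,0.01,-1,0,0,0,0.047,-0.019,0.01,-1,0,0,0,0.047,-0.019,0.01,-1,0,0,-9.5,0,0,0,-1,0,0,0,0,0,0,-1],
)

```text
clock: 1.75
eef_pos: [530.8, -328.1, 151.2]
tool_rot: [-3.141, 0.0, 0.535]
force: [0.2, 0.0, -0.8]
width: 85.7
gripper_force: 0.0
```

```bash
cat > mv.py <<'E'
import sys
from h import *
from scipy.spatial.transform import Rotation as Ro
def st():
    s=ctrl.read_state();print("t %.2f"%s["clock"],"eef",np.round(s["eef_pos"],2),"rot",np.round(s["tool_rot"],4),"F",np.round(s["force"],2),"T",np.round(s["torque"],3),"w %.1f g %.1f"%(s["width"],s["gripper_force"]));return s
def delta(tp,trpy,s):
    R0=Ro.from_euler("xyz",s["tool_rot"]);R1=Ro.from_euler("xyz",trpy)
    print("rotvec deg",np.round((R0.inv()*R1).as_rotvec(degrees=True),2),"shift mm(old axes)",np.round(R0.inv().apply(np.array(tp)-s["eef_pos"]),2))
if __name__=="__main__":
    s=st();v=[float(a) for a in sys.argv[1:]]
    if v: delta(v[:3],[np.pi,0,v[3]] if len(v)==4 else v[3:],s)
    print("q",np.round(s["qpos"],2))
E
python3 mv.py 529 -327 7 .5365
```

```text
t 1.75 eef [ 530.84 -328.14  151.17] rot [-3.1414  0.      0.5351] F [ 0.19  0.01 -0.8 ] T [ 0.019  0.042 -0.002] w 85.7 g 0.0
rotvec deg [-0.01  0.   -0.08] shift mm(old axes) [ -1.    -1.89 144.17]
q [ 0.51  0.68  0.    1.67 -0.    0.79 -0.52]
```

Call:
carry_out(
  deltas=[0,0,0,-0.001,-0.002,0.036,-1,0,0,0,0,0,0.036,-1,0,0,0,0,0,0.036,-1,0,0,0,0,0,0.036,-1,0,0,0,0,0,0,0.3,0,0,0,0,0,0,1,0,0,0,0,0,0,1,0,0,0,0,0,0,1,0,0,0,0,0,0,1,0,0,0,0,0,0,1],
)

```text
clock: 3.0
eef_pos: [529.5, -327.8, 8.6]
tool_rot: [3.14, -0.001, 0.535]
force: [-1.0, 1.1, 6.5]
width: 52.8
gripper_force: 63.8
```

```bash
python3 mv.py
```

```text
t 3.00 eef [ 529.5  -327.78    8.64] rot [ 3.1397e+00 -9.0000e-04  5.3540e-01] F [-1.04  1.09  6.55] T [-0.     0.145 -0.02 ] w 52.8 g 63.8
q [ 0.51  0.88 -0.    1.74  0.    0.52 -0.53]
```

Call:
carry_out(
  deltas=[0,0,0,0,0,-0.03,1,0,0,0,0,0,-0.04,1,0,0,0,0,0,-0.04,1,0,0,8,0,0,0,1,0,0,8,0,0,0,1,0,0,8,0,0,0,1,0,10,0,0,0,0,1,0,10,0,0,0,0,1,0,10,0,0,0,0,1,0,0,0,0,0,0,1],
)

```text
clock: 4.25
eef_pos: [528.7, -324.0, 118.8]
tool_rot: [-3.116, -0.406, 0.113]
force: [0.6, -0.7, 0.6]
width: 52.8
gripper_force: 63.1
```

```bash
python3 - <<'E'
from mv import *
s=st();R=Ro.from_euler("xyz",s["tool_rot"]);c=s["eef_pos"]+R.apply([0,0,-18.5]);x,y=proj("scene",c)[0].round().astype(int);print(x,y,proj("top",c)[0])
im=np.mean([ctrl.get_image("scene") for _ in range(2)],axis=0)[:,:,::-1]
t=ctrl.get_image("top")[:,:,::-1].astype(float);a,b=proj("top",c)[0].round().astype(int)
f=lambda im,x,y:np.uint8(255*(cv2.resize(im[y-25:y+25,x-20:x+20],None,fx=10,fy=10,interpolation=cv2.INTER_CUBIC)/120).clip(0,1)**.7)
cv2.imwrite("pics/z4.png",np.hstack([f(im,x,y),f(t,a,b)]))
E
```

```text
t 4.25 eef [ 528.67 -323.96  118.84] rot [-3.1159 -0.4055  0.1133] F [ 0.59 -0.73  0.61] T [-0.117  0.448 -0.032] w 52.8 g 63.1
171 354 [474.14510178 268.49270623]
```

View pics/z4.png

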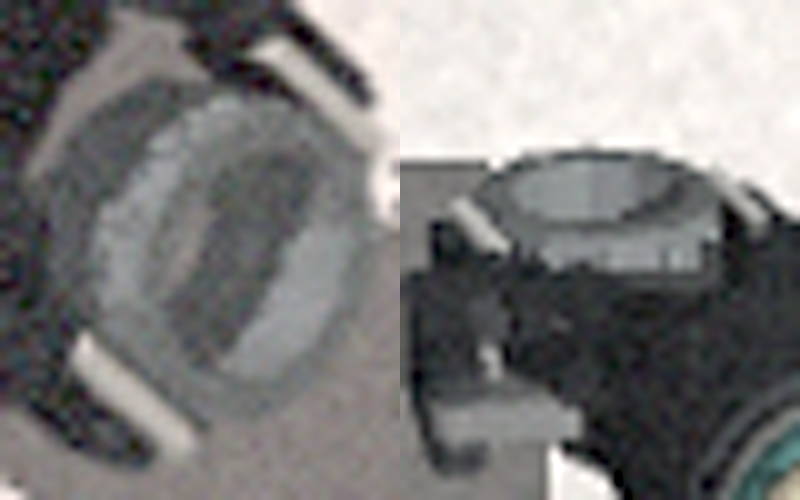

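The mouth, with its thin rim and the stepped bore inside, faces tool +x, as wanted. Next I untilt and go to a point in front of the pipe's end.

Call:
carry_out(
  deltas=[0,-8,0,0,0,0,1,0,-8,0,0,0,0,1,0,-7,0,0,0,0,1,0,0,0,0,0,0,1],
)

```text
clock: 4.9
eef_pos: [535.4, -318.8, 118.4]
tool_rot: [-3.121, -0.015, 0.138]
force: [0.6, -0.5, -0.2]
width: 52.6
gripper_force: 63.1
```

```bash
python3 mv.py 465 -112.6 87 .112
```

```text
t 4.90 eef [ 535.37 -318.81  118.45] rot [-3.1206 -0.015   0.1383] F [ 0.6  -0.51 -0.24] T [-0.004 -0.034  0.026] w 52.6 g 63.1
rotvec deg [-1.21 -0.84  1.51] shift mm(old axes) [ -41.74 -213.24   35.3 ]
q [ 0.34  0.74  0.28  1.7  -0.32  0.75 -0.64]
```

Call:
carry_out(
  deltas=[-1.2,-0.8,1.5,-0.008,-0.035,0,1,0,0,0,-0.008,-0.035,0,1,0,0,0,-0.008,-0.035,0.01,1,0,0,0,-0.008,-0.035,0.01,1,0,0,0,-0.008,-0.035,0.01,1,0,0,0,0,-0.03,0,1,0,0,0,0,0,0,1],
)

```text
clock: 5.78
eef_pos: [467.5, -120.2, 89.6]
tool_rot: [-3.137, 0.001, 0.106]
force: [-0.3, -0.5, -0.3]
width: 52.7
gripper_force: 63.1
```

```bash
python3 mv.py 465 -112.6 87 .112
```

```text
t 5.78 eef [ 467.46 -120.24   89.63] rot [-3.137e+00  1.300e-03  1.064e-01] F [-0.32 -0.46 -0.34] T [-0.071 -0.01   0.035] w 52.7 g 63.1
rotvec deg [-0.26  0.07 -0.32] shift mm(old axes) [-1.63 -7.85  2.66]
q [ 0.01  0.65  0.28  2.1  -0.4   0.44 -0.87]
```

Call:
carry_out(
  deltas=[-0.3,0,-0.3,-0.001,-0.008,0.003,1,0,0,0,0,0,0,1],
)

```text
clock: 6.02
eef_pos: [466.6, -115.0, 86.6]
tool_rot: [3.139, 0.001, 0.108]
force: [0.6, 0.1, -0.0]
width: 52.8
gripper_force: 63.1
```

```bash
python3 - <<'E'
from mv import *
from fit import path
from nut import verts
s=st();p=[642,88.5,.112,105,5.35,0]
R=Ro.from_euler("xyz",s["tool_rot"]);c=s["eef_pos"]+R.apply([0,0,-18.5]);yaw=s["tool_rot"][2]
out=[]
for n,(w,h) in(("scene",(64,50)),("top",(64,50))):
    im=np.mean([ctrl.get_image(n) for _ in range(4)],axis=0)[:,:,::-1];np.save(n+"5.npy",im)
    x,y=proj(n,(c+path(p,[0])[0])/2)[0].astype(int);x0,y0=x-20,y-15;k=10
    o=np.uint8(255*(cv2.resize(im[y0:y0+30,x0:x0+40],None,fx=k,fy=k,interpolation=cv2.INTER_CUBIC)/120).clip(0,1)**.7)
    T=lambda P:((proj(n,P)-[x0-.5,y0-.5])*k).astype(np.int32)
    cv2.polylines(o,[cv2.convexHull(T(verts(*c,yaw)))],True,(0,0,255),1)
    cv2.polylines(o,[T(path(p,np.arange(0,100,5.)))],False,(0,255,0),1)
    e=path(p,[0])[0];a=np.linspace(0,2*np.pi,40);nrm=np.array([-np.sin(.112),np.cos(.112),0])
    cv2.polylines(o,[T(e+12.5*np.cos(a)[:,None]*nrm+12.5*np.sin(a)[:,None]*[0,0,1])],True,(255,0,0),1)
    out.append(o)
cv2.imwrite("pics/z5.png",np.hstack(out))
E
```

```text
t 6.03 eef [ 466.56 -114.96   86.56] rot [3.139e+00 1.100e-03 1.078e-01] F [ 0.56  0.06 -0.05] T [ 0.008  0.016 -0.031] w 52.8 g 63.1
```

View pics/z5.png

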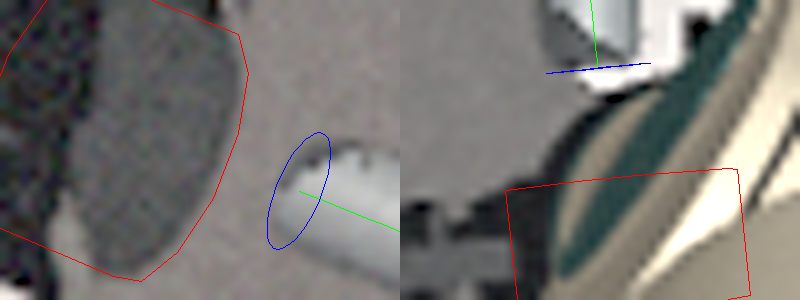

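```bash
cat > plan.py <<'E'
# usage: plan.py  "s1 s2 ..." [ox oy oz dyaw] : rows from tracked command to nut-bore-on-path targets
import sys,json,os
from mv import *
from fit import path
BO=10.;ZN=18.4
def target(p,s,o=(0,0,0,0)):
    # bore centre at arc s (negative = before the end)
    f=lambda s:path(p,[s])[0] if s>=0 else path(p,[0])[0]+s*np.array([np.cos(p[2]),np.sin(p[2]),0])
    b=f(s);t=f(s+2)-f(s-2);yaw=np.arctan2(t[1],t[0])+o[3];tv=np.array([np.cos(yaw),np.sin(yaw),0]);nv=np.array([-tv[1],tv[0],0])
    c=b+BO*tv+nv*o[1]+tv*o[0]
    return np.array([c[0],c[1],p[3]-ZN+o[2]]),yaw
def show(P,ss,o=(0,0,0,0),sync=False,save=False):
    s=st()
    if sync or not os.path.exists("cmd.json"): pos,rpy=s["eef_pos"],s["tool_rot"]
    else: d=json.load(open("cmd.json"));pos,rpy=np.array(d[:3]),d[3:]
    R=Ro.from_euler("xyz",rpy)
    out=[]
    for v in ss:
        tp,yaw=target(P,v,o);R1=Ro.from_euler("xyz",[np.pi,0,yaw])
        w=np.round((R.inv()*R1).as_rotvec(degrees=True),1)+0.;d=np.round(R.inv().apply(tp-pos)/1000,4)+0.
        out+=[*w,*d,1];pos=pos+R.apply(d*1000);R=R*Ro.from_rotvec(w,degrees=True)
    print([float(round(x,4)) for x in out]);json.dump([*map(float,pos),*map(float,R.as_euler("xyz"))],open("cmd.json","w"))
E
cat > P.json <<'E'
[642.0,88.5,0.11,105,5.35,0]
E
python3 -c "
from plan import *
print(target(json.load(open('P.json')),0))
show(json.load(open('P.json')),[-30,-25,-20,-15,-10,-7,-7],sync=True)"
```

```text
(array([ 517.63645995, -106.32995125,   86.6       ]), np.float64(0.11000000000000285))
t 6.42 eef [ 467.12 -115.1    86.68] rot [3.1388e+00 7.0000e-04 1.0770e-01] F [-0.75  0.69 -0.47] T [ 0.04  -0.003 -0.002] w 52.9 g 63.1
[0.2, 0.0, -0.1, 0.0212, -0.0032, 0.0001, 1.0, 0.0, 0.0, 0.0, 0.005, 0.0, 0.0, 1.0, 0.0, 0.0, 0.0, 0.005, 0.0, 0.0, 1.0, 0.0, 0.0, 0.0, 0.005, 0.0, -0.0001, 1.0, 0.0, 0.0, 0.0, 0.005, 0.0, 0.0, 1.0, 0.0, 0.0, 0.0, 0.003, 0.0, 0.0, 1.0, 0.0, 0.0, 0.0, 0.0, 0.0, 0.0, 1.0]
```

Call:
carry_out(
  deltas=[0.2,0.0,-0.1,0.021,-0.0032,0,1,0,0,0,0.005,0,0,1,0,0,0,0.005,0,0,1,0,0,0,0.005,0,0,1,0,0,0,0.005,0,0,1,0,0,0,0.003,0,0,1,0,0,0,0,0,0,1],
)

```text
clock: 7.3
eef_pos: [510.6, -106.8, 86.6]
tool_rot: [-3.141, 0.001, 0.11]
force: [-0.1, -0.4, 0.3]
width: 53.0
gripper_force: 63.1
```

```bash
python3 - <<'E'
from mv import *
from fit import path
from nut import verts
s=st();p=[642,88.5,.11,105,5.35,0]
R=Ro.from_euler("xyz",s["tool_rot"]);c=s["eef_pos"]+R.apply([0,0,-18.5]);yaw=s["tool_rot"][2]
out=[]
for n in("scene","top"):
    im=np.mean([ctrl.get_image(n) for _ in range(4)],axis=0)[:,:,::-1]
    x,y=proj(n,(c+path(p,[30])[0])/2)[0].astype(int);x0,y0=x-20,y-25;k=10
    o=np.uint8(255*(cv2.resize(im[y0:y0+50,x0:x0+40],None,fx=k,fy=k,interpolation=cv2.INTER_LINEAR)/200).clip(0,1)**.7)
    T=lambda P:((proj(n,P)-[x0-.5,y0-.5])*k).astype(np.int32)
    cv2.polylines(o,[cv2.convexHull(T(verts(*c,yaw)))],True,(0,0,255),1)
    cv2.polylines(o,[T(path(p,np.arange(0,100,5.)))],False,(0,255,0),1)
    for r in(-12.5,12.5): cv2.polylines(o,[T(path(p,np.arange(0,45,5.))+r*np.array([-np.sin(.11),np.cos(.11),0]))],False,(255,0,0),1)
    out.append(o)
cv2.imwrite("pics/z6.png",np.hstack(out)); st()
E
```

```text
t 7.30 eef [ 510.58 -106.8    86.63] rot [-3.1407e+00  7.0000e-04  1.1000e-01] F [-0.13 -0.38  0.31] T [ 0.05  -0.004 -0.031] w 53.0 g 63.1
t 7.70 eef [ 510.36 -106.85   86.66] rot [-3.1406e+00  9.0000e-04  1.0980e-01] F [-0.33  0.62 -0.87] T [ 0.018  0.012 -0.02 ] w 53.1 g 63.1
```

View pics/z6.png

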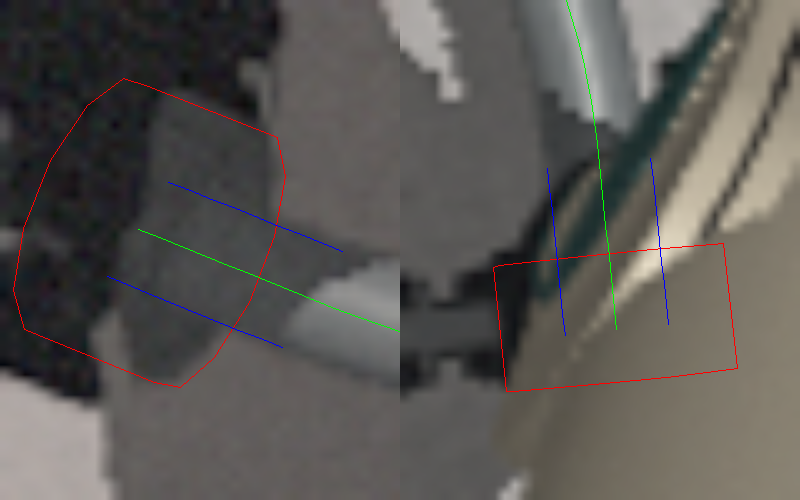

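Call:
carry_out(
  deltas=[0,0,0,0.002,0,0,1,0,0,0,0.002,0,0,1,0,0,0,0.0015,0,0,1,0,0,0,0,0,0,1],
)

```text
clock: 8.2
eef_pos: [516.1, -106.2, 86.6]
tool_rot: [-3.141, 0.001, 0.11]
force: [0.3, -0.5, -0.8]
width: 52.8
gripper_force: 63.1
```

Call:
carry_out(
  deltas=[0,0,0,0.0015,0,0,1,0,0,0,0.0015,0,0,1,0,0,0,0.0015,0,0,1,0,0,0,0,0,0,1],
)

```text
clock: 8.7
eef_pos: [520.6, -105.7, 86.6]
tool_rot: [-3.141, 0.001, 0.11]
force: [0.2, -0.2, -0.4]
width: 53.0
gripper_force: 63.1
```

Call:
carry_out(
  deltas=[0,0,0,0.002,0,0,1,0,0,0,0.002,0,0,1,0,0,0,0.002,0,0,1,0,0,0,0.002,0,0,1,0,0,0,0,0,0,1],
)

```text
clock: 9.32
eef_pos: [528.6, -104.8, 86.6]
tool_rot: [-3.141, 0.001, 0.11]
force: [0.1, 0.5, -1.0]
width: 53.2
gripper_force: 63.1
```

Call:
carry_out(
  deltas=[0,0,0,0.004,0.0006,0,1,0,0,0,0,0.0006,0,1,0,0,0,0,0,0,1],
)

```text
clock: 9.7
eef_pos: [532.4, -105.7, 86.6]
tool_rot: [-3.141, 0.001, 0.11]
force: [-0.0, -0.2, -1.4]
width: 52.7
gripper_force: 63.1
```

Call:
carry_out(
  deltas=[0,0,0,0,0.0006,0,1,0,0,0,0,0,0,1],
)

```text
clock: 9.95
eef_pos: [532.4, -106.0, 86.6]
tool_rot: [-3.14, 0.001, 0.11]
force: [-1.0, 0.9, 1.0]
width: 53.2
gripper_force: 63.1
```

Call:
carry_out(
  deltas=[0,0,0,0,0.0005,0,1,0,0,0,0,0,0,1,0,0,0,0,0,0,1],
)

```text
clock: 10.32
eef_pos: [532.4, -106.1, 86.5]
tool_rot: [-3.14, 0.001, 0.11]
force: [-0.4, 3.3, -0.0]
width: 52.8
gripper_force: 63.2
```

Call:
carry_out(
  deltas=[0,0,0,0,-0.0018,0,1,0,0,0,0,-0.0018,0,1,0,0,0,0,0,0,1,0,0,0,0,0,0,1],
)

```text
clock: 10.82
eef_pos: [532.4, -103.5, 86.7]
tool_rot: [-3.141, 0.0, 0.11]
force: [0.1, -1.1, 0.1]
width: 53.0
gripper_force: 63.2
```

Call:
carry_out(
  deltas=[0,0,0,0,0.0017,0,1,0,0,0,0,0,0.001,1,0,0,0,0,0,0.0007,1,0,0,0,0,0,0,1,0,0,0,0,0,0,1],
)

```text
clock: 11.45
eef_pos: [532.4, -104.9, 85.1]
tool_rot: [-3.141, 0.001, 0.11]
force: [-1.2, -0.3, 4.3]
width: 52.7
gripper_force: 63.7
```

Call:
carry_out(
  deltas=[0,0,0,0,0,-0.0017,1,0,0,0,0,0,-0.0017,1,0,0,0,0,0,0,1,0,0,0,0,0,0,1],
)

```text
clock: 11.95
eef_pos: [532.2, -104.6, 88.0]
tool_rot: [-3.14, 0.001, 0.11]
force: [-0.2, -0.2, -3.6]
width: 52.9
gripper_force: 65.2
```

Call:
carry_out(
  deltas=[0,0,0,0,0,0.0017,1,0,0,0,0.004,0,0,1,0,0,0,0.004,0,0,1,0,0,0,0,0,0,1,0,0,0,0,0,0,1],
)

```text
clock: 12.58
eef_pos: [540.3, -103.9, 86.6]
tool_rot: [-3.141, 0.001, 0.11]
force: [0.0, -0.4, -0.7]
width: 53.1
gripper_force: 65.4
```

Call:
carry_out(
  deltas=[-0.1,0.1,0,0.0022,0.0003,0,1,0,0,0,0.004,0,0,1,0,0,0,0.004,0,0,1,0,0,0,0.004,0,0,1,0,0,0,0.004,0,0,1,0,0,-0.2,0.004,0,0,1,0,0,0,0,0,0,1],
)

```text
clock: 13.45
eef_pos: [562.8, -101.7, 86.6]
tool_rot: [3.141, -0.001, 0.114]
force: [0.5, 0.5, -0.0]
width: 53.0
gripper_force: 65.4
```

```bash
python3 go.py "[642.04,88.1,0.11,105,5.35,0]" 48 51 54 57 60 60 60
```

```text
t 13.45 eef [ 562.83 -101.73   86.62] rot [ 3.1407e+00 -1.3000e-03  1.1380e-01] F [ 0.47  0.46 -0.03] T [ 0.018  0.024 -0.048] w 53.0 g 65.4
[0.0, 0.0, -0.8, 0.003, -0.0002, 0.0, 1.0, 0.0, 0.0, -0.9, 0.003, -0.0002, 0.0, 1.0, 0.0, 0.0, -1.0, 0.003, -0.0002, 0.0001, 1.0, 0.0, 0.0, -1.0, 0.003, -0.0002, 0.0, 1.0, 0.0, 0.0, -1.0, 0.0031, -0.0002, 0.0, 1.0, 0.0, 0.0, 0.0, 0.0, 0.0, 0.0, 1.0, 0.0, 0.0, 0.0, 0.0, 0.0, 0.0, 1.0]
```

Call:
carry_out(
  deltas=[0,0,-0.8,0.003,-0.0002,0,1,0,0,-0.9,0.003,-0.0002,0,1,0,0,-1.0,0.003,-0.0002,0.0001,1,0,0,-1.0,0.003,-0.0002,0,1,0,0,-1.0,0.0031,-0.0002,0,1,0,0,0,0,0,0,1,0,0,0,0,0,0,1],
)

```text
clock: 14.32
eef_pos: [577.0, -98.7, 86.5]
tool_rot: [3.141, -0.001, 0.195]
force: [0.2, 0.5, 1.0]
width: 52.6
gripper_force: 65.5
```

```bash
python3 go.py "[642.04,88.1,0.11,105,5.35,0]" 63 66 69 72 75 78 78 78
```

```text
t 14.32 eef [577.03 -98.66  86.48] rot [ 3.1408e+00 -6.0000e-04  1.9520e-01] F [0.19 0.55 1.03] T [-0.004  0.    -0.009] w 52.6 g 65.5
[0.0, 0.0, -1.1, 0.003, -0.0002, 0.0, 1.0, 0.1, 0.0, -1.1, 0.003, -0.0002, 0.0, 1.0, 0.0, 0.0, -1.2, 0.003, -0.0003, 0.0, 1.0, 0.0, 0.0, -1.2, 0.0031, -0.0002, 0.0, 1.0, 0.0, 0.0, -1.3, 0.003, -0.0003, 0.0, 1.0, 0.0, 0.0, -1.3, 0.003, -0.0002, 0.0, 1.0, 0.0, 0.0, 0.0, 0.0, 0.0, 0.0, 1.0, 0.0, 0.0, 0.0, 0.0, 0.0, 0.0, 1.0]
```

Call:
carry_out(
  deltas=[0,0,-1.1,0.003,-0.0002,0,1,0.1,0,-1.1,0.003,-0.0002,0,1,0,0,-1.2,0.003,-0.0003,0,1,0,0,-1.2,0.0031,-0.0002,0,1,0,0,-1.3,0.003,-0.0003,0,1,0,0,-1.3,0.003,-0.0002,0,1,0,0,0,0,0,0,1,0,0,0,0,0,0,1],
)

```text
clock: 15.32
eef_pos: [594.3, -92.9, 86.5]
tool_rot: [-3.141, -0.001, 0.321]
force: [1.1, -0.0, -1.0]
width: 52.8
gripper_force: 65.5
```

```bash
python3 go.py "[642.04,88.1,0.11,105,5.35,0]" 81 84 87 90 90 90
```

```text
t 15.32 eef [594.27 -92.92  86.52] rot [-3.1408e+00 -7.0000e-04  3.2090e-01] F [ 1.08 -0.01 -0.96] T [ 0.015  0.02  -0.023] w 52.8 g 65.5
[0.0, 0.0, -1.4, 0.0031, -0.0003, 0.0, 1.0, 0.0, 0.0, -1.4, 0.0031, -0.0003, 0.0, 1.0, 0.0, 0.0, -1.6, 0.0031, -0.0003, 0.0, 1.0, 0.0, -0.1, -1.5, 0.003, -0.0003, 0.0, 1.0, 0.0, 0.0, 0.0, 0.0, 0.0, 0.0, 1.0, 0.0, 0.0, 0.0, 0.0, 0.0, 0.0, 1.0]
```

Call:
carry_out(
  deltas=[0,0,-1.4,0.0031,-0.0003,0,1,0,0,-1.4,0.0031,-0.0003,0,1,0,0,-1.6,0.0031,-0.0003,0,1,0,0,-1.5,0.003,-0.0003,0,1,0,0,0,0,0,0,1,0,0,0,0,0,0,1],
)

```text
clock: 16.08
eef_pos: [605.4, -87.5, 86.5]
tool_rot: [-3.141, -0.001, 0.424]
force: [0.6, 0.2, -0.0]
width: 52.8
gripper_force: 65.5
```

Call:
carry_out(
  deltas=[0,0,0,0,0.0007,0,1,0,0,0,0,0.0007,0,1,0,0,0,0,0,0,1,0,0,0,0,0,0,1],
)

```text
clock: 16.58
eef_pos: [605.6, -87.9, 86.5]
tool_rot: [-3.139, -0.0, 0.425]
force: [-2.0, 3.0, 1.6]
width: 52.7
gripper_force: 65.8
```

Call:
carry_out(
  deltas=[0,0,0,0,-0.0014,0,1,0,0,0,0,-0.0014,0,1,0,0,0,0,0,0,1,0,0,0,0,0,0,1],
)

```text
clock: 17.08
eef_pos: [605.2, -86.6, 86.7]
tool_rot: [3.141, -0.001, 0.424]
force: [-1.2, 0.3, 0.1]
width: 52.9
gripper_force: 65.6
```

```bash
cat > shift.py <<'E'
import json,sys
from mv import *
d=json.load(open("cmd.json"));d[:3]=[float(v) for v in np.array(d[:3])+Ro.from_euler("xyz",d[3:]).apply([float(sys.argv[1]),float(sys.argv[2]),0])];json.dump(d,open("cmd.json","w"))
E
python3 shift.py 0 -1.4; python3 go.py "[641.3,88.1,0.11,105,4.9,0]" 90 93 96 99 102 105 108 111 111 111
```

```text
t 17.07 eef [605.22 -86.63  86.65] rot [ 3.1415e+00 -1.3000e-03  4.2380e-01] F [-1.22  0.27  0.14] T [0.035 0.01  0.012] w 52.9 g 65.6
[0.0, 0.0, -0.5, -0.0007, 0.0008, 0.0, 1.0, 0.0, 0.0, -1.6, 0.0031, -0.0004, 0.0, 1.0, 0.0, 0.0, -1.7, 0.0031, -0.0003, 0.0, 1.0, 0.0, 0.0, -1.8, 0.0031, -0.0004, 0.0, 1.0, 0.0, 0.0, -1.8, 0.0031, -0.0003, 0.0, 1.0, 0.0, 0.0, -1.8, 0.0031, -0.0004, 0.0, 1.0, 0.0, 0.0, -1.9, 0.0031, -0.0004, 0.0, 1.0, -0.1, 0.0, -2.0, 0.0031, -0.0004, 0.0, 1.0, 0.0, 0.0, 0.0, 0.0, 0.0, 0.0, 1.0, 0.0, 0.0, 0.0, 0.0, 0.0, 0.0, 1.0]
```

Call:
carry_out(
  deltas=[0,0,-0.5,-0.0007,0.0008,0,1,0,0,-1.6,0.0031,-0.0004,0,1,0,0,-1.7,0.0031,-0.0003,0,1,0,0,-1.8,0.0031,-0.0004,0,1,0,0,-1.8,0.0031,-0.0003,0,1,0,0,0,0,0,0,1],
)

```text
clock: 17.82
eef_pos: [615.3, -79.9, 86.5]
tool_rot: [-3.141, -0.001, 0.554]
force: [-0.3, -0.1, -0.6]
width: 53.1
gripper_force: 65.6
```

Call:
carry_out(
  deltas=[0,0,-1.8,0.0031,-0.0004,0,1,0,0,-1.9,0.0031,-0.0004,0,1,0,0,-2.0,0.0031,-0.0004,0,1,0,0,0,0,0,0,1,0,0,0,0,0,0,1],
)

```text
clock: 18.45
eef_pos: [622.0, -74.2, 86.6]
tool_rot: [-3.141, -0.001, 0.652]
force: [-0.4, 0.5, -1.0]
width: 52.8
gripper_force: 65.6
```

Call:
carry_out(
  deltas=[0,0,0,0,0.0007,0,1,0,0,0,0,0.0007,0,1,0,0,0,0,0,0,1,0,0,0,0,0,0,1],
)

```text
clock: 18.95
eef_pos: [622.6, -75.0, 86.5]
tool_rot: [-3.141, -0.001, 0.653]
force: [-1.0, 1.1, 0.6]
width: 53.1
gripper_force: 65.6
```

Call:
carry_out(
  deltas=[0,0,0,0,-0.0014,0,1,0,0,0,0,-0.0014,0,1,0,0,0,0,0,0,1,0,0,0,0,0,0,1],
)

```text
clock: 19.45
eef_pos: [621.4, -73.1, 86.7]
tool_rot: [-3.142, -0.001, 0.653]
force: [0.3, 0.4, 0.6]
width: 52.5
gripper_force: 65.6
```

```bash
python3 shift.py 0 -1.4; python3 go.py "[641.1,88.1,0.11,105,4.8,0]" 111 114 117 120 123 126 129 132 135
```

```text
t 19.45 eef [621.39 -73.13  86.66] rot [-3.1415e+00 -1.3000e-03  6.5260e-01] F [0.28 0.38 0.64] T [-0.054 -0.064 -0.004] w 52.5 g 65.6
[0.0, 0.0, 0.0, -0.0001, 0.0012, 0.0, 1.0, 0.0, 0.0, -2.0, 0.0031, -0.0004, 0.0, 1.0, 0.0, 0.0, -2.0, 0.0031, -0.0004, 0.0, 1.0, 0.0, 0.0, -2.0, 0.0031, -0.0004, 0.0, 1.0, 0.0, 0.0, -2.1, 0.0031, -0.0004, 0.0, 1.0, 0.0, 0.0, -2.1, 0.0032, -0.0004, 0.0, 1.0, 0.0, 0.0, -2.0, 0.0031, -0.0005, 0.0, 1.0, 0.0, 0.1, -2.1, 0.0031, -0.0004, -0.0001, 1.0, 0.0, 0.0, -2.1, 0.0031, -0.0004, 0.0001, 1.0]
```

Call:
carry_out(
  deltas=[0,0,0,-0.0001,0.0012,0,1,0,0,-2.0,0.0031,-0.0004,0,1,0,0,-2.0,0.0031,-0.0004,0,1,0,0,-2.0,0.0031,-0.0004,0,1,0,0,-2.1,0.0031,-0.0004,0,1,0,0,0,0,0,0,1],
)

```text
clock: 20.2
eef_pos: [630.5, -64.4, 86.6]
tool_rot: [-3.141, -0.002, 0.795]
force: [0.6, -0.4, 0.3]
width: 53.0
gripper_force: 65.6
```

Call:
carry_out(
  deltas=[0,0,-2.1,0.0032,-0.0004,0,1,0,0,-2.0,0.0031,-0.0005,0,1,0,0.1,-2.1,0.0031,-0.0004,-0.0001,1,0,0,-2.1,0.0031,-0.0004,0.0001,1,0,0,0,0,0,0,1,0,0,0,0,0,0,1],
)

```text
clock: 20.95
eef_pos: [637.2, -54.4, 86.6]
tool_rot: [-3.142, -0.003, 0.939]
force: [-0.5, 0.5, -0.2]
width: 52.8
gripper_force: 65.6
```

Call:
carry_out(
  deltas=[0,0,0,0,0.0007,0,1,0,0,0,0,0.0007,0,1,0,0,0,0,0,0,1,0,0,0,0,0,0,1],
)

```text
clock: 21.45
eef_pos: [638.3, -55.2, 86.6]
tool_rot: [-3.141, -0.003, 0.939]
force: [-0.2, -0.2, 0.4]
width: 53.1
gripper_force: 65.6
```

Call:
carry_out(
  deltas=[0,0,0,0,-0.0014,0,1,0,0,0,0,-0.0014,0,1,0,0,0,0,0,0,1,0,0,0,0,0,0,1],
)

```text
clock: 21.95
eef_pos: [636.6, -53.8, 86.8]
tool_rot: [3.141, -0.003, 0.939]
force: [1.5, -1.2, -2.0]
width: 53.0
gripper_force: 65.4
```

```bash
python3 shift.py 0 -1.4; python3 go.py "[641.1,88.1,0.11,105,5.1,-0.4]" 135 138 141 144 147 150 153 156 159
```

```text
t 21.95 eef [636.59 -53.75  86.77] rot [ 3.1406 -0.0032  0.9388] F [ 1.54 -1.15 -1.99] T [-0.273 -0.327 -0.019] w 53.0 g 65.4
[0.0, 0.0, 0.3, 0.0, 0.0018, 0.0, 1.0, 0.0, 0.0, -2.1, 0.0032, -0.0004, 0.0, 1.0, 0.0, 0.0, -2.1, 0.0031, -0.0005, 0.0, 1.0, 0.0, 0.0, -2.1, 0.0031, -0.0004, 0.0, 1.0, 0.0, 0.0, -2.1, 0.0031, -0.0004, 0.0, 1.0, 0.0, 0.0, -2.0, 0.0032, -0.0004, 0.0, 1.0, 0.0, 0.0, -2.1, 0.0031, -0.0004, 0.0, 1.0, 0.1, 0.0, -1.9, 0.0031, -0.0004, 0.0, 1.0, 0.0, 0.0, -2.0, 0.0031, -0.0004, 0.0, 1.0]
```

Call:
carry_out(
  deltas=[0,-0.2,0.3,0,0.0018,0,1,0,0,-2.1,0.0032,-0.0004,0,1,0,0,-2.1,0.0031,-0.0005,0,1,0,0,-2.1,0.0031,-0.0004,0,1,0,0,-2.1,0.0031,-0.0004,0,1,0,0,0,0,0,0,1],
)

```text
clock: 22.7
eef_pos: [643.1, -42.7, 86.6]
tool_rot: [-3.141, 0.0, 1.081]
force: [-0.7, 0.2, 0.0]
width: 53.0
gripper_force: 65.6
```

Call:
carry_out(
  deltas=[0,0,-2.0,0.0032,-0.0004,0,1,0,0,-2.1,0.0031,-0.0004,0,1,0.1,0,-1.9,0.0031,-0.0004,0,1,0,0,-2.0,0.0031,-0.0004,0,1,0,0,0,0,0,0,1,0,0,0,0,0,0,1],
)

```text
clock: 23.45
eef_pos: [646.9, -31.3, 86.6]
tool_rot: [-3.14, 0.001, 1.22]
force: [0.6, -0.1, -0.4]
width: 52.6
gripper_force: 65.6
```

Call:
carry_out(
  deltas=[0,0,0,0,0.0007,0,1,0,0,0,0,0.0007,0,1,0,0,0,0,0,0,1,0,0,0,0,0,0,1],
)

```text
clock: 23.95
eef_pos: [648.0, -31.7, 86.6]
tool_rot: [-3.139, 0.001, 1.22]
force: [-0.6, 0.3, 0.7]
width: 53.2
gripper_force: 65.6
```

Call:
carry_out(
  deltas=[0,0,0,0,-0.0014,0,1,0,0,0,0,-0.0014,0,1,0,0,0,0,0,0,1,0,0,0,0,0,0,1],
)

```text
clock: 24.45
eef_pos: [645.7, -30.6, 86.7]
tool_rot: [-3.14, 0.0, 1.22]
force: [-0.5, 1.0, 0.0]
width: 52.7
gripper_force: 65.6
```

```bash
python3 shift.py 0 -1.4; python3 go.py "[641.0,88.1,0.11,105,5.1,-0.4]" 159 162 165 168 171 174 177 180 183
```

```text
t 24.45 eef [645.69 -30.64  86.66] rot [-3.1399e+00  4.0000e-04  1.2200e+00] F [-0.47  1.    0.02] T [-0.031 -0.029  0.017] w 52.7 g 65.6
[0.0, 0.0, 0.0, 0.0, 0.0013, 0.0, 1.0, 0.0, 0.0, -1.9, 0.0031, -0.0004, 0.0, 1.0, 0.0, 0.0, -1.8, 0.0031, -0.0004, 0.0, 1.0, 0.0, 0.0, -1.8, 0.0031, -0.0003, 0.0, 1.0, 0.0, 0.0, -1.7, 0.0031, -0.0004, 0.0, 1.0, 0.0, 0.0, -1.7, 0.0031, -0.0003, 0.0, 1.0, 0.0, 0.0, -1.6, 0.0031, -0.0003, 0.0, 1.0, 0.0, 0.0, -1.5, 0.003, -0.0003, 0.0, 1.0, 0.0, 0.0, -1.5, 0.0031, -0.0003, 0.0, 1.0]
```

Call:
carry_out(
  deltas=[0,0,0,0,0.0013,0,1,0,0,-1.9,0.0031,-0.0004,0,1,0,0,-1.8,0.0031,-0.0004,0,1,0,0,-1.8,0.0031,-0.0003,0,1,0,0,-1.7,0.0031,-0.0004,0,1,0,0,0,0,0,0,1],
)

```text
clock: 25.2
eef_pos: [649.1, -18.4, 86.6]
tool_rot: [-3.14, -0.0, 1.347]
force: [-0.2, -0.2, -0.7]
width: 52.8
gripper_force: 65.6
```

Call:
carry_out(
  deltas=[0,0,-1.7,0.0031,-0.0003,0,1,0,0,-1.6,0.0031,-0.0003,0,1,0,0,-1.5,0.003,-0.0003,0,1,0,0,-1.5,0.0031,-0.0003,0,1,0,0,0,0,0,0,1,0,0,0,0,0,0,1],
)

```text
clock: 25.95
eef_pos: [650.1, -6.7, 86.6]
tool_rot: [-3.14, 0.0, 1.455]
force: [0.5, -0.7, -0.9]
width: 52.7
gripper_force: 65.6
```

Call:
carry_out(
  deltas=[0,0,0,0,0.0007,0,1,0,0,0,0,0.0007,0,1,0,0,0,0,0,0,1,0,0,0,0,0,0,1],
)

```text
clock: 26.45
eef_pos: [651.4, -6.8, 86.6]
tool_rot: [-3.139, 0.0, 1.455]
force: [-0.3, 0.3, -0.2]
width: 52.7
gripper_force: 65.6
```

Call:
carry_out(
  deltas=[0,0,0,0,-0.0014,0,1,0,0,0,0,-0.0014,0,1,0,0,0,0,0,0,1,0,0,0,0,0,0,1],
)

```text
clock: 26.95
eef_pos: [648.9, -6.3, 86.7]
tool_rot: [-3.14, -0.0, 1.456]
force: [-0.2, -0.1, 0.2]
width: 52.9
gripper_force: 65.6
```

```bash
python3 shift.py 0 -1.4; python3 go.py "[641.0,88.1,0.11,105,5.1,-0.4]" 183 186 189 192 195 198 201 204 207 210
```

```text
t 26.95 eef [648.92  -6.33  86.73] rot [-3.1400e+00 -1.0000e-04  1.4556e+00] F [-0.19 -0.07  0.2 ] T [ 0.033 -0.125  0.048] w 52.9 g 65.6
[0.0, 0.0, 0.0, 0.0, 0.0014, 0.0, 1.0, 0.0, -0.1, -1.4, 0.0031, -0.0003, 0.0, 1.0, 0.0, 0.0, -1.3, 0.003, -0.0003, 0.0, 1.0, 0.0, 0.0, -1.3, 0.0031, -0.0002, 0.0, 1.0, 0.0, 0.0, -1.2, 0.003, -0.0003, 0.0, 1.0, 0.0, 0.0, -1.1, 0.003, -0.0002, 0.0, 1.0, 0.0, 0.0, -1.1, 0.003, -0.0002, 0.0, 1.0, 0.0, 0.0, -1.0, 0.0031, -0.0002, 0.0, 1.0, 0.0, 0.0, -1.1, 0.003, -0.0002, 0.0, 1.0, 0.0, 0.0, -0.9, 0.003, -0.0002, 0.0, 1.0]
```

Call:
carry_out(
  deltas=[0,0,0,0,0.0014,0,1,0,0,-1.4,0.0031,-0.0003,0,1,0,0,-1.3,0.003,-0.0003,0,1,0,0,-1.3,0.0031,-0.0002,0,1,0,0,-1.2,0.003,-0.0003,0,1,0,0,0,0,0,0,1],
)

```text
clock: 27.7
eef_pos: [650.0, 6.2, 86.6]
tool_rot: [-3.14, -0.001, 1.547]
force: [0.4, -0.2, 0.2]
width: 52.8
gripper_force: 65.6
```

Call:
carry_out(
  deltas=[0,0,-1.1,0.003,-0.0002,0,1,0,0,-1.1,0.003,-0.0002,0,1,0,0,-1.0,0.0031,-0.0002,0,1,0,0,-1.1,0.003,-0.0002,0,1,0,0,-0.9,0.003,-0.0002,0,1,0,0,0,0,0,0,1,0,0,0,0,0,0,1],
)

```text
clock: 28.58
eef_pos: [648.8, 20.6, 86.6]
tool_rot: [-3.14, -0.0, 1.637]
force: [-0.3, -0.4, -0.7]
width: 52.8
gripper_force: 65.6
```

Call:
carry_out(
  deltas=[0,0,0,0,0.0007,0,1,0,0,0,0,0.0007,0,1,0,0,0,0,0,0,1,0,0,0,0,0,0,1],
)

```text
clock: 29.08
eef_pos: [650.1, 20.8, 86.6]
tool_rot: [-3.14, -0.0, 1.637]
force: [-0.6, 0.7, -1.2]
width: 53.1
gripper_force: 65.6
```

Call:
carry_out(
  deltas=[0,0,0,0,-0.0014,0,1,0,0,0,0,-0.0014,0,1,0,0,0,0,0,0,1,0,0,0,0,0,0,1],
)

```text
clock: 29.58
eef_pos: [647.7, 20.8, 86.7]
tool_rot: [-3.14, -0.0, 1.637]
force: [0.4, -0.2, -0.4]
width: 52.8
gripper_force: 65.5
```

```bash
python3 shift.py 0 -1.4; python3 go.py "[641.0,88.1,0.11,105,5.1,-0.4]" 210 213 216 219 223 227 231 235 239 243 246
```

```text
t 29.57 eef [647.68  20.77  86.74] rot [-3.1403e+00 -4.0000e-04  1.6372e+00] F [ 0.41 -0.17 -0.37] T [ 0.061 -0.172 -0.032] w 52.8 g 65.5
[0.0, 0.0, 0.0, 0.0, 0.0014, 0.0, 1.0, 0.0, 0.0, -1.0, 0.003, -0.0002, 0.0, 1.0, 0.0, 0.0, -0.9, 0.003, -0.0002, 0.0, 1.0, 0.0, 0.0, -0.6, 0.003, -0.0001, 0.0, 1.0, 0.0, 0.0, 0.0, 0.004, -0.0001, 0.0, 1.0, 0.0, 0.0, 0.0, 0.004, 0.0, 0.0, 1.0, 0.0, 0.0, 0.0, 0.004, 0.0, 0.0, 1.0, 0.0, 0.0, 0.0, 0.004, 0.0, 0.0, 1.0, 0.0, 0.0, 0.0, 0.004, 0.0, 0.0, 1.0, 0.0, 0.0, 0.0, 0.004, 0.0, 0.0, 1.0, 0.0, 0.0, 0.0, 0.003, 0.0, -0.0001, 1.0]
```

Call:
carry_out(
  deltas=[0,0,0,0,0.0014,0,1,0,0,-1.0,0.003,-0.0002,0,1,0,0,-0.9,0.003,-0.0002,0,1,0,0,-0.6,0.003,-0.0001,0,1,0,0,0,0.004,-0.0001,0,1,0,0,0,0.004,0,0,1,0,0,0,0,0,0,1,0,0,0,0,0,0,1],
)

```text
clock: 30.58
eef_pos: [646.6, 37.5, 86.6]
tool_rot: [-3.14, -0.0, 1.681]
force: [-0.6, -0.5, -0.8]
width: 52.8
gripper_force: 65.6
```

Call:
carry_out(
  deltas=[0,0,0,0,0.0008,0,1,0,0,0,0,0.0008,0,1,0,0,0,0,0,0,1,0,0,0,0,0,0,1],
)

```text
clock: 31.08
eef_pos: [648.1, 37.7, 86.6]
tool_rot: [-3.139, -0.0, 1.681]
force: [-0.7, -0.0, -0.4]
width: 52.9
gripper_force: 65.6
```

Call:
carry_out(
  deltas=[0,0,0,0,-0.0016,0,1,0,0,0,0,-0.0016,0,1,0,0,0,0,0,0,1,0,0,0,0,0,0,1],
)

```text
clock: 31.58
eef_pos: [645.5, 37.6, 86.8]
tool_rot: [-3.141, -0.0, 1.681]
force: [2.6, 0.5, -1.7]
width: 53.1
gripper_force: 65.5
```

Call:
carry_out(
  deltas=[0,0,0,0,0.0018,0,1,0,0,0,0.003,0,0,1,0,0,0,0.004,0,0,1,0,0,0,0.004,0,0,1,0,0,0,0.004,0,0,1,0,0,0,0.003,0,0,1,0,0,0,0,0,0,1],
)

```text
clock: 32.45
eef_pos: [644.7, 56.0, 86.6]
tool_rot: [-3.14, -0.001, 1.681]
force: [-0.1, -0.5, 0.1]
width: 52.8
gripper_force: 65.6
```

Call:
carry_out(
  deltas=[0,0,0,0.001,0,0,1,0,0,0,0.001,0,0,1,0,0,0,0,0,0,1],
)

```text
clock: 32.83
eef_pos: [644.6, 57.6, 86.6]
tool_rot: [-3.14, -0.0, 1.681]
force: [0.9, -0.7, -0.6]
width: 52.7
gripper_force: 65.6
```

Call:
carry_out(
  deltas=[0,0,0,0.001,0,0,1,0,0,0,0.001,0,0,1,0,0,0,0.001,0,0,1,0,0,0,0,0,0,1],
)

```text
clock: 33.33
eef_pos: [644.3, 60.7, 86.6]
tool_rot: [-3.14, -0.001, 1.681]
force: [-0.6, -0.5, -1.1]
width: 52.5
gripper_force: 65.6
```

Call:
carry_out(
  deltas=[0,0,0,0.001,0,0,1,0,0,0,0.001,0,0,1,0,0,0,0,0,0,1,0,0,0,0,0,0,1],
)

```text
clock: 33.83
eef_pos: [644.1, 62.5, 86.6]
tool_rot: [-3.14, -0.0, 1.681]
force: [-0.4, -0.5, -0.3]
width: 52.7
gripper_force: 65.6
```

Call:
carry_out(
  deltas=[0,0,0,0.001,0,0,1,0,0,0,0.001,0,0,1,0,0,0,0,0,0,1,0,0,0,0,0,0,1],
)

```text
clock: 34.33
eef_pos: [643.9, 64.5, 86.7]
tool_rot: [-3.14, -0.0, 1.681]
force: [-0.0, -0.4, -0.6]
width: 52.8
gripper_force: 65.6
```

Call:
carry_out(
  deltas=[0,0,0,0.001,0,0,1,0,0,0,0.001,0,0,1,0,0,0,0,0,0,1,0,0,0,0,0,0,1],
)

```text
clock: 34.83
eef_pos: [643.6, 66.0, 86.6]
tool_rot: [-3.14, 0.0, 1.68]
force: [0.2, -2.6, -1.3]
width: 52.7
gripper_force: 65.6
```

Call:
carry_out(
  deltas=[0,0,0,0.001,0,0,1,0,0,0,0.001,0,0,1,0,0,0,0,0,0,1,0,0,0,0,0,0,1],
)

```text
clock: 35.33
eef_pos: [643.5, 67.3, 86.6]
tool_rot: [-3.14, 0.001, 1.68]
force: [1.1, -5.1, -1.3]
width: 52.9
gripper_force: 65.5
```

Call:
carry_out(
  deltas=[0,0,0,0.001,0,0,1,0,0,0,0.001,0,0,1,0,0,0,0,0,0,1,0,0,0,0,0,0,1],
)

```text
clock: 35.83
eef_pos: [643.2, 69.9, 86.6]
tool_rot: [-3.14, 0.0, 1.68]
force: [0.2, -5.0, -0.3]
width: 52.8
gripper_force: 65.5
```

Call:
carry_out(
  deltas=[0,0,0,0.001,0,0,1,0,0,0,0.001,0,0,1,0,0,0,0,0,0,1,0,0,0,0,0,0,1],
)

```text
clock: 36.33
eef_pos: [642.9, 72.2, 86.6]
tool_rot: [-3.14, -0.0, 1.681]
force: [-0.2, -3.9, -0.1]
width: 52.8
gripper_force: 65.6
```

Call:
carry_out(
  deltas=[0,0,0,0.001,0,0,1,0,0,0,0,0,0,1,0,0,0,0,0,0,1],
)

```text
clock: 36.7
eef_pos: [642.8, 73.4, 86.6]
tool_rot: [-3.14, -0.0, 1.681]
force: [0.0, -5.5, -0.3]
width: 52.9
gripper_force: 65.6
```

Call:
carry_out(
  deltas=[0,0,0,0.001,0,0,1,0,0,0,0,0,0,1,0,0,0,0,0,0,1],
)

```text
clock: 37.08
eef_pos: [642.7, 74.5, 86.6]
tool_rot: [-3.14, -0.0, 1.681]
force: [0.0, -4.6, 0.1]
width: 52.9
gripper_force: 65.6
```

Call:
carry_out(
  deltas=[0,0,0,0.001,0,0,1,0,0,0,0,0,0,1,0,0,0,0,0,0,1],
)

```text
clock: 37.45
eef_pos: [642.5, 75.5, 86.6]
tool_rot: [-3.14, -0.0, 1.681]
force: [-0.1, -5.2, -0.3]
width: 52.9
gripper_force: 65.6
```

Call:
carry_out(
  deltas=[0,0,0,0.001,0,0,1,0,0,0,0,0,0,1,0,0,0,0,0,0,1],
)

```text
clock: 37.83
eef_pos: [642.4, 76.3, 86.6]
tool_rot: [-3.139, -0.0, 1.681]
force: [0.2, -5.1, 0.0]
width: 53.0
gripper_force: 65.6
```

Call:
carry_out(
  deltas=[0,0,0,0.001,0,0,1,0,0,0,0,0,0,1,0,0,0,0,0,0,1],
)

```text
clock: 38.2
eef_pos: [642.4, 76.3, 86.6]
tool_rot: [-3.139, 0.001, 1.68]
force: [0.1, -6.8, -0.2]
width: 52.6
gripper_force: 65.6
```

Call:
carry_out(
  deltas=[0,0,0,0.001,0,0,1,0,0,0,0,0,0,1,0,0,0,0,0,0,1],
)

```text
clock: 38.58
eef_pos: [642.4, 76.2, 86.6]
tool_rot: [-3.139, 0.002, 1.68]
force: [-0.5, -7.9, 0.2]
width: 52.9
gripper_force: 65.6
```

Call:
carry_out(
  deltas=[0,0,0,-0.0012,0,0,1,0,0,0,0,0,0,1,0,0,0,0,0,0,0.3,0,0,0,0,0,0,0,0,0,0,0,0,0,-0.5,0,0,0,0,0,0,-1,0,0,0,0,0,0,-1,0,0,0,0,0,0,-1,0,0,0,0,0,0,-1],
)

```text
clock: 39.7
eef_pos: [642.4, 77.4, 86.7]
tool_rot: [-3.14, -0.001, 1.681]
force: [-0.0, 0.7, -0.1]
width: 85.0
gripper_force: 0.0
```

Call:
carry_out(
  deltas=[0,0,0,0,0,-0.01,-1,0,0,0,0,0,-0.02,-1,0,0,0,0,0,-0.03,-1,0,0,0,0,0,-0.03,-1,0,0,0,0,0,-0.03,-1,0,0,0,0,0,-0.03,-1,0,0,0,-0.05,0,0,-1,0,0,0,-0.05,0,0,-1,0,0,0,-0.05,0,0,-1,0,0,0,-0.05,0,0,-1,0,0,0,0,0,0,-1],
)

```text
clock: 41.08
eef_pos: [664.0, -129.0, 237.1]
tool_rot: [-3.14, 0.004, 1.672]
force: [0.2, 0.5, -0.4]
width: 85.5
gripper_force: 0.0
```

```bash
python3 - <<'E'
from mv import *
st();k=10;out=[]
for n in("scene","top"):
    im=np.mean([ctrl.get_image(n) for _ in range(4)],axis=0)[:,:,::-1];x,y=proj(n,[641,80,105])[0].round().astype(int)
    out.append(np.uint8(255*(cv2.resize(im[y-25:y+25,x-20:x+20],None,fx=k,fy=k,interpolation=cv2.INTER_CUBIC)/170).clip(0,1)**.7))
cv2.imwrite("pics/z7.png",np.hstack(out))
E
```

```text
t 41.08 eef [ 664.05 -129.    237.13] rot [-3.1396  0.0041  1.6719] F [ 0.17  0.53 -0.37] T [ 0.005  0.035 -0.032] w 85.5 g 0.0
```

View pics/z7.png

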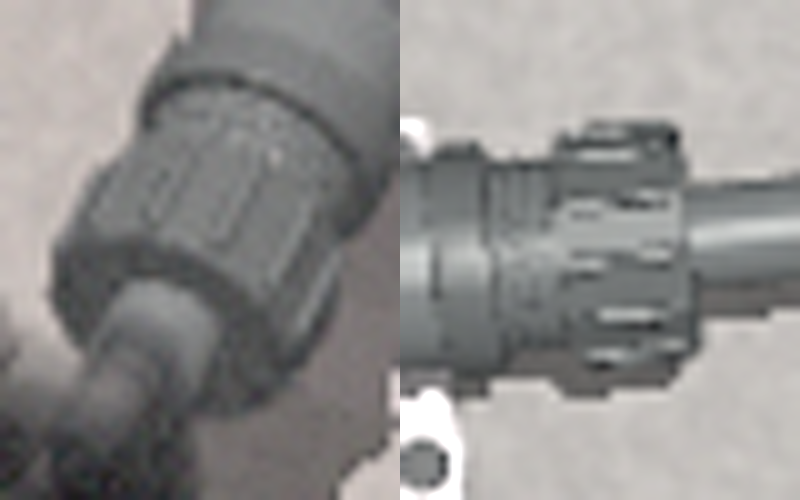

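The nut sits square against the thread in both views, with no gap showing at about column 555 of the top crop, and the gripper is clear of it.

```bash
python3 -c "
from cell import ctrl
print(ctrl.finish_job())"
```

```text
the job is handed in; nothing more can be done
None
```

The smaller nut is on the pipe, round the bend and up against the valve's thread, square by the last pictures, with the white grab ring pushed in ahead of it; I let go and handed the job in at about 41 s, with the highest sideways or push reading at about 8 N, but no verdict came back.

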